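Fit the glass plate of a display turntable

ROBOT

A 6-joint arm with a two-finger parallel gripper is mounted at the origin on the work surface. World frame = base frame: x ahead of the robot, y to its left, z up, the work surface at z = 0. Lengths are in m, angles in degrees, forces in N, time in s.
With the tool pointing down it reaches from about 0.4 to 0.825 m from the base axis. Payload 7 kg.
Tool frame: the origin (TCP) lies on the centre line of the jaws, within the pads' length; the fingertips stand 14 mm ahead of it and the grasp point (between the pads) lies 5 mm behind it; z points along the fingers, y is the line along which they close (so a half turn about z gives the same grasp; the last joint's range is limited). The gripper opens to 88 mm and grips with 3 to 60 N. Pads are 19 mm wide; open, the fingers measure 130 mm over their backs; the gripper's body (78 mm by 193 mm) begins 47 mm behind the grasp point.
Start: joints at [-55.8, 20.546, 0.682, 0, -70.136, -16.507], TCP at [0.205, -0.643, 0.241] pointing down, gripper open.
Joint ranges: [-176.03, 176.03], [-82.01, 121.73], [-58.28, 71.71], [-173.87, 95.51], [-174.79, -0.11], [-173.66, 173.66]. Speed limits (degrees/s): [136.94, 136.94, 172.46, 180, 180, 180].

INTERFACE

Orientations are given as [roll, pitch, yaw] about the fixed x, y, z axes, in that order (R = Rz(yaw) Ry(pitch) Rx(roll)).
In Python, from plant import r gives the robot as it stands.
- The arm moves only by the tool send_rows, never from a script. Its argument "steps" is a list of rows, each an object with "dp": the shift along the tool's x, y, z in mm, a list of three; "roll": the turn about the tool's z in rad; "jaw": the opening in per cent of the stroke, from 0 (shut) to 100 (fully open). In form: [{"dp": [tx, ty, tz], "roll": roll, "jaw": jaw}, ...]. A call has 1 to 5 rows; each row is the pose to reach, as a shift and turn from the pose commanded when the call began, along the tool's axes at that moment; what a row does not reach only later rows make up. A row lasts 1/8 s, in which the tool goes at most 62.5 mm and 10.7 degrees, less where a joint would pass 70% of its speed; a pose out of reach is approached as far as the arm can. A call with a gripper value outside its range is refused whole. The fingers move at their own pace and stop on an object; "newtons" is the grip in N (left out, the last holds). Time passes only in rows, so rows that repeat a pose let the fingers close. It gives the time, the measured TCP pose, the force, the opening and the grip force at its end, in the units of the state.
- r.get_state(): the state, without advancing time (a new reading comes with each control period).
- r.capture(name): name is "scene" or "top"; returns a dict with "image" (400x640x3 uint8, blue, green, red), "K" (3x3 intrinsics, pixels), "rvec" (rotation vector, rad) and "tvec" (3), from world to camera coordinates, as OpenCV has them. Camera axes: x right, y down, z forward; pixel columns grow to the right and rows downward; lengths in m; the calibration is good to about 2 mm. A picture is of the moment at which its call begins. There is no depth.
- r.close_job(): hands the job in; it is judged then, once.
The state is a dict: "time_s": time; "joints": joint angles; "qd": joint speeds; "joint_torque": joint torques, N m; "tcp_pos": TCP position; "eef_rot": TCP orientation; "contact_force": force on the tool from outside, world axes, zero at the start; "moment": the same for the moment, N m; "gripper_width": finger opening in m; "gripper_force": force on a finger pad.
Only numpy, scipy, OpenCV 4.12 (cv2) and the standard library are available. Lean on these libraries where they do the work, as an engineer would, in place of code of your own. Each camera call takes 0.05 s, during which the arm holds its last target. There are 200 camera calls.

TASK

Get the display turntable ready: press the three keys on its grey control box one at a time, each fully down and let up again before the next, in the order middle, left, right as seen from the robot (left is the robot's left). Then screw the knurled nut down clockwise on the turntable's post until it bottoms out, back it off a quarter turn so that the glass plate is not under strain, and finish with the nut still gripped between the fingers at that setting: do not let go. Leave the carton and the two wine glasses where they are.

Things in the scene. Friction and masses are not known exactly. Their poses are not given: they have to be found in the camera images.
- key_middle_top (a point): Round white spring key, 22 mm across, the middle key of three alike in a row on the control box, 48 mm apart between centres. This point is the middle of its top face, 62 mm above the table when up. Black housing round it: 38 mm across, its top 52 mm above the table.
- key_left_top (a point): Round white spring key, 22 mm across, the left key (seen from the robot) of three alike in a row on the control box, 48 mm apart between centres. This point is the middle of its top face, 62 mm above the table when up. Black housing round it: 38 mm across, its top 52 mm above the table.
- key_right_top (a point): Round white spring key, 22 mm across, the right key (seen from the robot) of three alike in a row on the control box, 48 mm apart between centres. This point is the middle of its top face, 62 mm above the table when up. Black housing round it: 38 mm across, its top 52 mm above the table.
- key_middle (a joint): Travel of the middle key: 0 up, 0.006 m fully down; it springs back. All keys alike: fully down takes 4 N.
- key_left (a joint): Travel of the left key, as for the middle key.
- key_right (a joint): Travel of the right key, as for the middle key.
- controller: Fixed grey plastic control box, 90 mm (x) by 160 mm (y) by 40 mm high, left or right of the turntable, turned by up to 20 degrees; three keys in a row along its y axis, the left one at +y, the row 10 mm to the -x side of its middle. Origin at the centre of its underside.
- turntable: Fixed display turntable: black round base 210 mm across, 42 mm high; over it a glass plate 180 mm across, its top 68 mm above the table; on that a steel washer 48 mm across, top at 72 mm; a vertical threaded post 15 mm across, top at 142 mm (up to 26 mm above the nut). Origin on the post's axis at table height.
- nut_grip (a point): Steel knurled nut on the turntable's post: round hub 28 mm across, 16 mm high, and above it a round knurled head 42 mm across, 28 mm high, with a small raised rib on top along its own x. This point: on the axis, half-way up the head, 14 mm below its top; 102 mm above the table when the nut is bottomed, up to 5 mm more at the start. The space round the head is free.
- nut (a joint): Turn of the nut, rad: 0 bottomed (hard stop), growing as it is unscrewed, counterclockwise from above (right-hand thread); 2.2 to 3.8 at the start. A quarter turn back from the stop is 1.57. It rises 8 mm per full turn, needs about 0.05 N m to turn and stays where it is left. Fingers turned on at the stop slip round the head.
- carton_mid (a point): Loose closed cardboard carton, 130 by 150 by 70 mm high, about 0.7 kg, on the other side of the turntable from the control box. This point is its centre. To be left alone.
- goblet1_mid (a point): Loose wine glass standing upside down beyond the turntable, 140 mm high, 76 mm across. This point is half-way up on its axis. To be left alone.
- goblet2_mid (a point): A second wine glass like the first, also standing upside down. To be left alone.
Things that resemble listed ones, but are neither listed nor needed, are in the scene too. Several things have the shape of the turntable; the one meant has the colours described above.

How it is judged:
By the outcome, as a careful person would: the job done as asked, in the order asked, and still so for the second after the job is handed in, while the arm keeps its last pose, push and grip.
It also fails if it takes over 72 s, if anything falls off the work surface, if the arm or the gripper's body presses on something with over 40 N, if the wrist force passes 120 N, or if a joint passes its speed limit or range.

## Working session

There is one attempt and no reset: what is moved stays moved. The work goes in short steps, Python scripts to look and compute and a tool call to move; the robot and the scene stay as the last step left them, time stands still between calls to the robot, and variables do not carry over. Pictures are saved under pics/ and viewed, at most 10 in all, crops included, and the job is handed in when it is done.

Besides the shell and the picture viewer there is one more tool, called after ">>>" by a JSON object that holds its "method" and its "body". send_rows: Moves the arm, as the interface text tells. Its arguments: {"type":"object","properties":{"steps":{"type":"array","items":{"type":"object","properties":{"dp":{"type":"array","items":{"type":"number"}},"roll":{"type":"number"},"jaw":{"type":"number"}}}},"newtons":{"type":"number"}},"required":["steps"]}

```bash
mkdir -p pics; ls; python3 - <<'E'
from plant import r
import cv2
for n in("scene","top"):
    c=r.capture(n); cv2.imwrite(f"pics/{n}0.png",c["image"]); print(n,c["K"],c["rvec"],c["tvec"])
print(r.get_state())
E
```

```text
pics
scene [[369.68011034   0.         319.69829168]
 [  0.         369.68011034 202.37309644]
 [  0.           0.           1.        ]] [ 0.71225468  2.83468629 -0.77584035] [ 0.56575664 -0.22248499  1.23170927]
top [[459.94649553   0.         322.00873933]
 [  0.         459.94649553 192.70125143]
 [  0.           0.           1.        ]] [ 2.18732561 -2.16905854  0.13620114] [-0.02251144  0.63980494  1.05053815]
{'time_s': 0.1, 'joints': array([-5.58000521e+01,  2.05871896e+01,  6.39670107e-01, -1.57617970e-02,
       -7.01356678e+01, -1.65090336e+01]), 'qd': array([-0.0140935 , -0.03713904,  0.06492026,  0.07057052, -0.00172693,
        0.06296875]), 'joint_torque': array([-1.62515858e-03, -5.84162843e+01,  2.93751597e+01,  7.01555550e+00,
        1.01557942e-02, -4.97388328e-05]), 'tcp_pos': array([ 0.2049887 , -0.64269569,  0.23972908]), 'eef_rot': array([ 1.79916031e+02, -9.43384842e-03, -1.62314445e+02]), 'contact_force': array([0.33432006, 0.38741849, 0.13460509]), 'moment': array([ 0.02685218, -0.03259119,  0.02619264]), 'gripper_force': 0.0, 'gripper_width': 0.08790475875115225}
```

View pics/scene0.png

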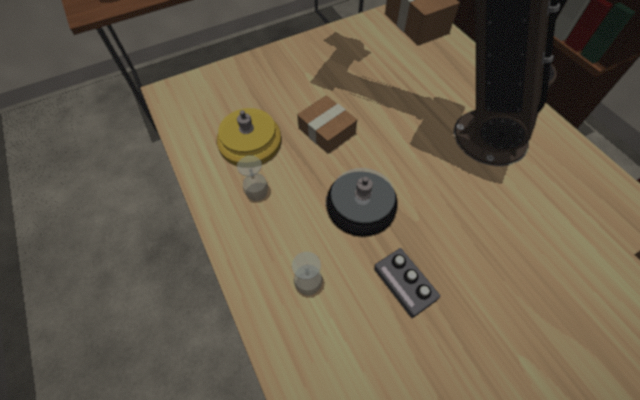

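View pics/top0.png

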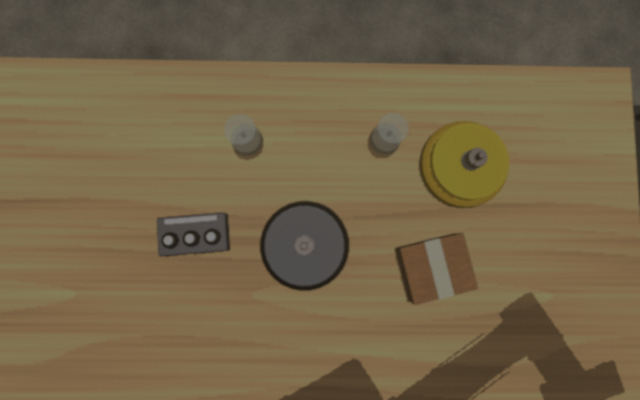

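The top view shows the control box with keys at about (170,241), (191,239) and (212,237). Two things have the turntable's shape: black base with a glass plate and nut at (304,245), and a yellow one at (468,164). The black one fits the description; it also stands between the box and the carton at (438,268). The wine glasses are at (243,135) and (389,133). I'll confirm with a crop and measure.

```bash
cat > h.py <<'E'
import numpy as np, cv2
from plant import r
def back(c,uv,z):
    R=cv2.Rodrigues(np.array(c["rvec"],float))[0]; t=np.array(c["tvec"],float).ravel()
    d=R.T@np.linalg.solve(c["K"],[*uv,1]); o=-R.T@t
    return o+d*(z-o[2])/d[2]
def proj(c,p):
    return cv2.projectPoints(np.array([p],float),np.array(c["rvec"],float),np.array(c["tvec"],float),c["K"],None)[0].ravel()
def tool(p):  # offset in mm along tool axes to world point
    from scipy.spatial.transform import Rotation as Ro
    s=r.get_state(); return Ro.from_euler('xyz',s["eef_rot"],degrees=True).inv().apply(np.array(p)-s["tcp_pos"])*1000
E
python3 - <<'E'
from h import *
c=r.capture("top"); im=c["image"]; g=cv2.cvtColor(im,cv2.COLOR_BGR2GRAY)
roi=(g[225:255,155:232]>115).astype('uint8')
n,l,s,ce=cv2.connectedComponentsWithStats(roi)
for i in range(1,n):
    if s[i,4]>40:
        uv=ce[i]+[155,225]; print("key",uv,s[i],back(c,uv,.062))
cr=g[200:292,258:352]
# base disc
m=(g<85).astype('uint8'); n,l,s,ce=cv2.connectedComponentsWithStats(m)
cs,_=cv2.findContours(m[195:297,250:357].copy(),cv2.RETR_EXTERNAL,cv2.CHAIN_APPROX_NONE)
k=max(cs,key=cv2.contourArea); (x,y),rad=cv2.minEnclosingCircle(k); print("disc",x+250,y+195,rad,back(c,(x+250,y+195),.042))
print("nut px 304.5,245.5",back(c,(304.5,245.5),.118))
a=cv2.resize(im[195:300,150:355],None,fx=3.8,fy=3.8,interpolation=cv2.INTER_CUBIC)
b=r.capture("scene")["image"][150:330,300:460]; 
a=cv2.convertScaleAbs(a,alpha=1.8); cv2.imwrite("pics/a1.png",a)
E
```

```text
key [210.19047619 236.07142857] [52  8  7  7 42] [0.53604988 0.23548881 0.062     ]
key [189.06818182 238.04545455] [31 10  7  7 44] [0.53126144 0.28277241 0.062     ]
key [167.88372093 239.88372093] [10 12  7  7 43] [0.52678988 0.33007307 0.062     ]
disc 303.90224838256836 245.16292190551758 45.39549255371094 [0.51692299 0.02395797 0.042     ]
nut px 304.5,245.5 [0.51698736 0.02135617 0.118     ]
```

View pics/a1.png

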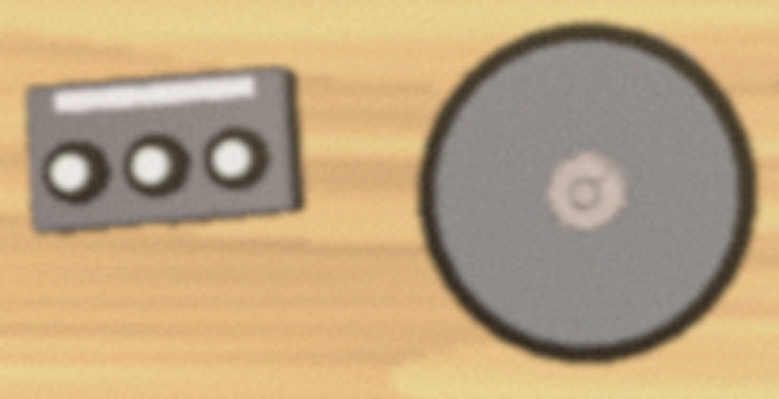

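The crop confirms the black turntable, nut at about (304,246), with three white keys on the grey box. The nut axis is at about (0.517, 0.022) and the middle key at (0.531, 0.283). Next I'll work out the offsets for the approach.

```bash
python3 - <<'E'
from h import *
for p in [(.45,-.35,.24),(.53,-.05,.24),(.5313,.2828,.2),(.5313,.2828,.1),(.5268,.330,.1),(.536,.2355,.1),(.517,.022,.1)]: print(p,tool(p).round(1))
E
```

```text
(0.45, -0.35, 0.24) [-3.224e+02  2.045e+02  2.000e-01]
(0.53, -0.05, 0.24) [-4.897e+02  4.661e+02  4.000e-01]
(0.5313, 0.2828, 0.2) [-592.1  782.7   40.7]
(0.5313, 0.2828, 0.1) [-592.1  782.6  140.7]
(0.5268, 0.33, 0.1) [-602.1  828.9  140.8]
(0.536, 0.2355, 0.1) [-582.2  736.1  140.7]
(0.517, 0.022, 0.1) [-499.2  538.5  140.5]
```

>>> {"method": "send_rows", "body": {"steps": [{"dp": [-50, 32, 0], "roll": 0, "jaw": 0}, {"dp": [-100, 64, 0], "roll": 0, "jaw": 0}, {"dp": [-150, 96, 0], "roll": 0, "jaw": 0}, {"dp": [-200, 128, 0], "roll": 0, "jaw": 0}, {"dp": [-250, 160, 0], "roll": 0, "jaw": 0}], "newtons": 20}}

```text
time_s: 0.82
tcp_pos: [0.3956, -0.413, 0.2406]
eef_rot: [-180.0, 0.0, -162.3]
contact_force: [0.7, -0.2, -0.5]
gripper_width: 0.043
gripper_force: 0.0
```

>>> {"method": "send_rows", "body": {"steps": [{"dp": [-40, 45, 0], "roll": 0, "jaw": 0}, {"dp": [-80, 90, 0], "roll": 0, "jaw": 0}, {"dp": [-120, 135, 0], "roll": 0, "jaw": 0}, {"dp": [-160, 180, 0], "roll": 0, "jaw": 0}, {"dp": [-200, 225, 0], "roll": 0, "jaw": 0}]}}

```text
time_s: 1.45
tcp_pos: [0.5173, -0.1375, 0.2408]
eef_rot: [-180.0, 0.0, -162.3]
contact_force: [0.2, -2.2, 0.0]
gripper_width: 0.0005
gripper_force: 0.0
```

>>> {"method": "send_rows", "body": {"steps": [{"dp": [-20, 55, 0], "roll": 0, "jaw": 0}, {"dp": [-40, 110, 0], "roll": 0, "jaw": 0}, {"dp": [-60, 165, 0], "roll": 0, "jaw": 0}, {"dp": [-80, 220, 0], "roll": 0, "jaw": 0}, {"dp": [-100, 275, 0], "roll": 0, "jaw": 0}]}}

```text
time_s: 2.08
tcp_pos: [0.5282, 0.1548, 0.2408]
eef_rot: [180.0, 0.0, -162.3]
contact_force: [0.8, -0.1, 0.3]
gripper_width: -0.0001
gripper_force: 0.0
```

>>> {"method": "send_rows", "body": {"steps": [{"dp": [-21, 60, 10], "roll": 0, "jaw": 0}, {"dp": [-42, 122, 40], "roll": 0, "jaw": 0}, {"dp": [-42, 122, 90], "roll": 0, "jaw": 0}, {"dp": [-42, 122, 120], "roll": 0, "jaw": 0}, {"dp": [-42, 122, 120], "roll": 0, "jaw": 0}]}}

```text
time_s: 2.7
tcp_pos: [0.53, 0.2809, 0.118]
eef_rot: [-179.9, -0.3, -162.3]
contact_force: [-0.4, -0.2, 0.3]
gripper_width: 0.0005
gripper_force: 0.0
```

```bash
python3 - <<'E'
from h import *
s=r.get_state(); print(s)
for p in [(.5313,.2828,.1),(.5268,.330,.1),(.536,.2355,.1)]: print(tool(p).round(1))
c=r.capture("scene"); im=c["image"]
for p in [(.5313,.2828,.062),(.5268,.330,.062),(.536,.2355,.062),(.517,.022,.142),(.517,.022,.118),s["tcp_pos"]+[0,0,-.014]]:
    print(proj(c,p).round(1))
cv2.imwrite("pics/s2.png",cv2.convertScaleAbs(cv2.resize(im[160:330,310:460],None,fx=3.5,fy=3.5,interpolation=cv2.INTER_CUBIC),alpha=1.8))
E
```

```text
{'time_s': 2.7, 'joints': array([ 4.65576150e+01,  1.97450508e+01, -1.78657564e+01, -2.63809631e-02,
       -5.27058777e+01, -1.18839613e+02]), 'qd': array([-0.49923924, -2.74151847,  3.23110052,  1.23502052, -1.9699321 ,
        0.02313173]), 'joint_torque': array([ 3.70853059e-01, -5.02388549e+01,  2.33608460e+01,  5.47082260e+00,
        4.54455558e-01, -5.64923947e-03]), 'tcp_pos': array([0.5300278 , 0.28092156, 0.1179911 ]), 'eef_rot': array([-179.86554803,   -0.28749032, -162.29837815]), 'contact_force': array([-0.43153063, -0.18976883,  0.33579765]), 'moment': array([ 0.01476979, -0.09060949, -0.04083132]), 'gripper_force': 0.0, 'gripper_width': 0.00047191633068935623}
[-1.9  1.4 18. ]
[-11.9  47.8  17.8]
[  8.  -45.   18.1]
[411.  273.4]
[423.7 288.8]
[398.7 258.7]
[364.3 177.5]
[363.5 182.5]
[414.5 266.6]
```

View pics/s2.png

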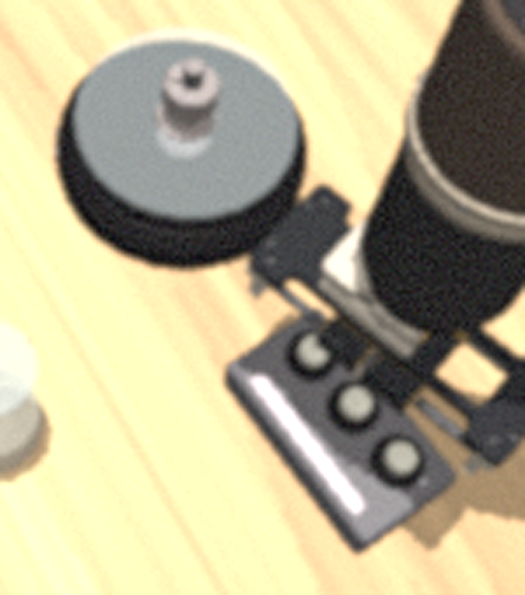

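The arm hovers just behind the keys, which show at crop (353,405), (401,460) and (311,352). They sit about 2 px below my prediction, so I'll compare both cameras by blob.

```bash
python3 - <<'E'
from h import *
s=r.get_state(); print(s["tcp_pos"])
c=r.capture("scene"); g=cv2.cvtColor(c["image"],cv2.COLOR_BGR2GRAY)
for u,v in [(411,275.5),(424.5,291.3),(399,260.4)]:
    x0,y0=int(u)-6,int(v)-6; p=g[y0:y0+13,x0:x0+13].astype(float)
    m=(p>0.5*(p.min()+p.max())).astype('uint8'); n,l,st,ce=cv2.connectedComponentsWithStats(m)
    i=l[6,6]; uv=ce[i]+[x0,y0]; print(uv,st[i,4],back(c,uv,.062).round(4),p.min(),p.max())
p=g[165:205,345:385]; 
t=r.capture("top"); g2=cv2.cvtColor(t["image"],cv2.COLOR_BGR2GRAY)
for n in("scene",): pass
a=cv2.resize(c["image"][165:215,340:390],None,fx=10,fy=10,interpolation=cv2.INTER_NEAREST)
b=cv2.resize(t["image"][232:260,290:318],(500,500),interpolation=cv2.INTER_NEAREST)
a=cv2.resize(a,(390,390)); b=cv2.resize(b,(390,390))
cv2.imwrite("pics/n3.png",cv2.convertScaleAbs(np.hstack([a,b]),alpha=1.6))
E
```

```text
[0.53127934 0.28159906 0.1201892 ]
[411.41891892 274.58108108] 74 [0.5321 0.2859 0.062 ] 6.0 109.0
[424.22972973 290.17567568] 74 [0.5276 0.3334 0.062 ] 12.0 109.0
[398.61818182 260.16363636] 55 [0.5386 0.2388 0.062 ] 11.0 111.0
```

View pics/n3.png

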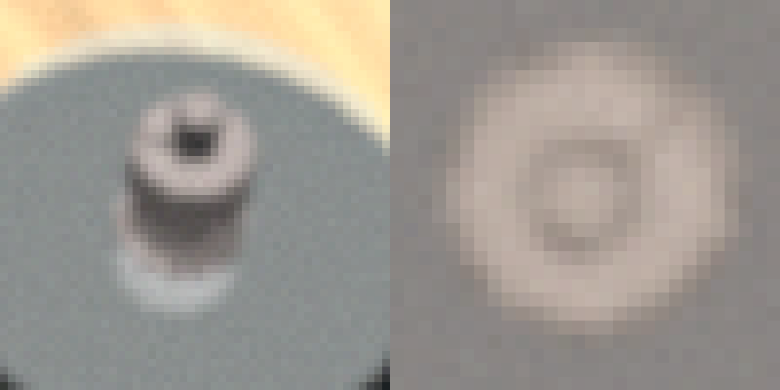

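Both cameras agree to about 3 mm, which is enough for the keys. Pressing the middle key.

>>> {"method": "send_rows", "body": {"steps": [{"dp": [-1, 2, 20], "roll": 0, "jaw": 0}, {"dp": [-1, 2, 40], "roll": 0, "jaw": 0}, {"dp": [-1, 2, 46], "roll": 0, "jaw": 0}, {"dp": [-1, 2, 50], "roll": 0, "jaw": 0}, {"dp": [-1, 2, 50], "roll": 0, "jaw": 0}]}}

```text
time_s: 3.48
tcp_pos: [0.5322, 0.2841, 0.0716]
eef_rot: [180.0, 0.1, -162.3]
contact_force: [-0.3, -0.8, 3.1]
gripper_width: 0.0003
gripper_force: 1.6
```

>>> {"method": "send_rows", "body": {"steps": [{"dp": [0, 0, 1], "roll": 0, "jaw": 0}, {"dp": [0, 0, 2], "roll": 0, "jaw": 0}, {"dp": [0, 0, 2], "roll": 0, "jaw": 0}]}}

```text
time_s: 3.85
tcp_pos: [0.5323, 0.2842, 0.0701]
eef_rot: [180.0, 0.1, -162.3]
contact_force: [-4.2, -3.1, 12.3]
gripper_width: 0.0004
gripper_force: 6.1
```

Bottomed at 12 N. Next: up, over to the left key, and press.

>>> {"method": "send_rows", "body": {"steps": [{"dp": [0, 0, -30], "roll": 0, "jaw": 0}, {"dp": [0, 0, -35], "roll": 0, "jaw": 0}, {"dp": [-10, 46, -35], "roll": 0, "jaw": 0}, {"dp": [-10, 46, -35], "roll": 0, "jaw": 0}, {"dp": [-10, 46, -15], "roll": 0, "jaw": 0}]}}

```text
time_s: 4.47
tcp_pos: [0.5279, 0.3322, 0.0843]
eef_rot: [179.9, 0.1, -162.2]
contact_force: [-0.0, -0.1, -0.8]
gripper_width: 0.0005
gripper_force: 0.0
```

>>> {"method": "send_rows", "body": {"steps": [{"dp": [0, 0, 7], "roll": 0, "jaw": 0}, {"dp": [0, 0, 12], "roll": 0, "jaw": 0}, {"dp": [0, 0, 15], "roll": 0, "jaw": 0}, {"dp": [0, 0, 15], "roll": 0, "jaw": 0}]}}

```text
time_s: 4.97
tcp_pos: [0.5271, 0.3304, 0.0702]
eef_rot: [-180.0, -0.0, -162.3]
contact_force: [-5.7, -3.2, 12.3]
gripper_width: 0.0004
gripper_force: 6.4
```

Left key bottomed. Now the right key, 96 mm along the row from the left one.

>>> {"method": "send_rows", "body": {"steps": [{"dp": [0, 0, -30], "roll": 0, "jaw": 0}, {"dp": [0, 0, -35], "roll": 0, "jaw": 0}, {"dp": [10, -46, -35], "roll": 0, "jaw": 0}, {"dp": [20, -92, -35], "roll": 0, "jaw": 0}, {"dp": [20, -92, -35], "roll": 0, "jaw": 0}]}}

```text
time_s: 5.6
tcp_pos: [0.5361, 0.2343, 0.1035]
eef_rot: [-180.0, -0.0, -162.5]
contact_force: [0.4, 0.7, -0.1]
gripper_width: 0.0005
gripper_force: 0.0
```

>>> {"method": "send_rows", "body": {"steps": [{"dp": [0, 0, 20], "roll": 0, "jaw": 0}, {"dp": [0, 0, 27], "roll": 0, "jaw": 0}, {"dp": [0, 0, 32], "roll": 0, "jaw": 0}, {"dp": [0, 0, 35], "roll": 0, "jaw": 0}, {"dp": [0, 0, 35], "roll": 0, "jaw": 0}]}}

```text
time_s: 6.22
tcp_pos: [0.536, 0.2372, 0.0701]
eef_rot: [-180.0, -0.0, -162.3]
contact_force: [-5.5, -2.7, 13.4]
gripper_width: 0.0004
gripper_force: 7.0
```

>>> {"method": "send_rows", "body": {"steps": [{"dp": [0, 0, -40], "roll": 0, "jaw": 0}, {"dp": [0, 0, -90], "roll": 0, "jaw": 50}, {"dp": [0, 0, -140], "roll": 0, "jaw": 100}, {"dp": [0, 0, -140], "roll": 0, "jaw": 100}, {"dp": [0, 0, -140], "roll": 0, "jaw": 100}]}}

```text
time_s: 6.85
tcp_pos: [0.5361, 0.2375, 0.2087]
eef_rot: [180.0, 0.0, -162.3]
contact_force: [-0.7, -0.2, -0.4]
gripper_width: 0.0352
gripper_force: 0.0
```

```bash
python3 - <<'E'
from h import *
s=r.get_state(); print(s["joints"],s["tcp_pos"],s["moment"])
c=r.capture("scene"); t=r.capture("top")
print(back(c,(364.2,183.5),.120),back(t,(303.9,245.0),.120))
for z in (.120,.068): print(tool((.517,.0225,z)))
E
```

```text
[ 4.29743452e+01  1.35511724e+01 -1.35018284e+01 -2.31138027e-02
 -6.28909348e+01 -1.15263864e+02] [0.53611144 0.23751811 0.20869036] [-0.05251879  0.03241726  0.00568712]
[0.51780396 0.02657111 0.12      ] [0.51806321 0.02261942 0.12      ]
[  82.92727953 -198.66291184   87.70232223]
[  82.84537247 -198.64037239  139.70225284]
```

Keys done. Nut axis estimate (0.518, 0.0245). Positive roll is clockwise and lowers joint 6, so I'll wind back about 175° over the post first to get the full clockwise range.

>>> {"method": "send_rows", "body": {"steps": [{"dp": [20, -49, 0], "roll": -0.18, "jaw": 100}, {"dp": [41, -98, 0], "roll": -0.36, "jaw": 100}, {"dp": [61, -147, 0], "roll": -0.54, "jaw": 100}, {"dp": [82, -197, 0], "roll": -0.72, "jaw": 100}, {"dp": [82, -197, 0], "roll": -0.9, "jaw": 100}]}}

```text
time_s: 7.58
tcp_pos: [0.5168, 0.0215, 0.2075]
eef_rot: [179.9, -0.1, -110.6]
contact_force: [-0.1, -0.2, -0.6]
gripper_width: 0.0869
gripper_force: 0.0
```

>>> {"method": "send_rows", "body": {"steps": [{"dp": [0, 0, 0], "roll": -0.18, "jaw": 100}, {"dp": [0, 0, 0], "roll": -0.36, "jaw": 100}, {"dp": [0, 0, 0], "roll": -0.54, "jaw": 100}, {"dp": [0, 0, 0], "roll": -0.72, "jaw": 100}, {"dp": [0, 0, 0], "roll": -0.9, "jaw": 100}]}}

```text
time_s: 8.2
tcp_pos: [0.5175, 0.0245, 0.2073]
eef_rot: [179.9, 0.0, -58.8]
contact_force: [-0.4, -1.3, -0.0]
gripper_width: 0.0878
gripper_force: 0.0
```

>>> {"method": "send_rows", "body": {"steps": [{"dp": [0, 0, 0], "roll": -0.18, "jaw": 100}, {"dp": [0, 0, 0], "roll": -0.36, "jaw": 100}, {"dp": [0, 0, 0], "roll": -0.54, "jaw": 100}, {"dp": [0, 0, 0], "roll": -0.72, "jaw": 100}, {"dp": [0, 0, 0], "roll": -0.9, "jaw": 100}]}}

```text
time_s: 8.82
tcp_pos: [0.5175, 0.0245, 0.2073]
eef_rot: [179.9, 0.1, -7.3]
contact_force: [0.1, 0.6, -0.1]
gripper_width: 0.0873
gripper_force: 0.0
```

>>> {"method": "send_rows", "body": {"steps": [{"dp": [0, 0, 0], "roll": -0.18, "jaw": 100}, {"dp": [0, 0, 0], "roll": -0.35, "jaw": 100}, {"dp": [0, 0, 0], "roll": -0.35, "jaw": 100}]}}

```text
time_s: 9.2
tcp_pos: [0.5176, 0.0245, 0.2075]
eef_rot: [180.0, 0.1, 12.4]
contact_force: [0.3, -0.8, 0.1]
gripper_width: 0.0872
gripper_force: 0.0
```

```bash
python3 - <<'E'
from h import *
s=r.get_state(); print(s["joints"],s["tcp_pos"],s["eef_rot"],s["moment"],s["gripper_width"])
print(tool((.518,.0245,.099)))
c=r.capture("scene");print(proj(c,s["tcp_pos"]-[0,0,.014]))
cv2.imwrite("pics/s4.png",cv2.convertScaleAbs(cv2.resize(c["image"][120:260,290:450],None,fx=4,fy=4,interpolation=cv2.INTER_CUBIC),alpha=1.8))
E
```

```text
[ 2.44306273e+01  7.28138574e+00 -2.16101055e+01 -5.34412177e-03
 -6.12220031e+01  7.79510763e+01] [0.51762677 0.0245102  0.20750312] [1.79980884e+02 1.11970820e-01 1.23791075e+01] [-0.13115876  0.1249303  -0.04964238] 0.08724795662578368
[5.74410296e-01 5.37777315e-02 1.08502224e+02]
[366.54426375 166.85392671]
```

View pics/s4.png

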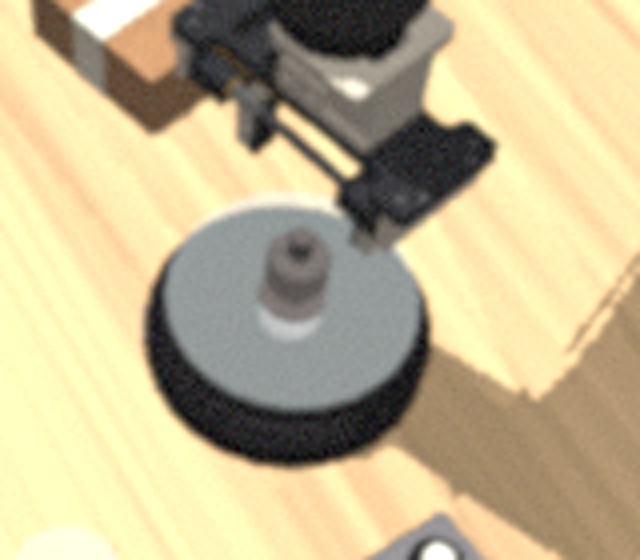

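The fingers straddle the post, mid at crop (312,185). Descending over the nut and closing gently.

>>> {"method": "send_rows", "body": {"steps": [{"dp": [0, 0, 45], "roll": 0, "jaw": 100}, {"dp": [0, 0, 80], "roll": 0, "jaw": 100}, {"dp": [0, 0, 107], "roll": 0, "jaw": 100}, {"dp": [0, 0, 107], "roll": 0, "jaw": 100}, {"dp": [0, 0, 107], "roll": 0, "jaw": 60}], "newtons": 5}}

```text
time_s: 9.88
tcp_pos: [0.5187, 0.0248, 0.1024]
eef_rot: [180.0, -0.0, 12.4]
contact_force: [-0.7, 0.5, 1.1]
gripper_width: 0.0821
gripper_force: 0.0
```

>>> {"method": "send_rows", "body": {"steps": [{"dp": [0, 0, 0], "roll": 0, "jaw": 45}, {"dp": [0, 0, 0], "roll": 0, "jaw": 40}, {"dp": [0, 0, 0], "roll": 0, "jaw": 40}, {"dp": [0, 0, 0], "roll": 0, "jaw": 40}]}}

```text
time_s: 10.38
tcp_pos: [0.5181, 0.0245, 0.1018]
eef_rot: [180.0, -0.0, 12.4]
contact_force: [2.2, -9.0, 2.7]
gripper_width: 0.0429
gripper_force: 5.2
```

```bash
python3 - <<'E'
from h import *
s=r.get_state(); print(s)
E
```

```text
{'time_s': 10.375, 'joints': array([ 2.44209591e+01,  1.38108050e+01, -2.93612717e+01,  1.58845411e-02,
       -4.68122761e+01,  7.80126253e+01]), 'qd': array([-0.61365452,  0.03936656, -0.08656048,  1.47503904, -0.5479683 ,
        0.00537209]), 'joint_torque': array([ 1.50296252e+00, -4.24941373e+01,  2.31308842e+01,  4.14395750e+00,
        3.89307607e-01, -1.37795450e-02]), 'tcp_pos': array([0.51806981, 0.02450865, 0.10181381]), 'eef_rot': array([ 1.79991918e+02, -1.77109331e-02,  1.24444554e+01]), 'contact_force': array([ 2.18340305, -9.02314247,  2.71467528]), 'moment': array([-3.71951699, -0.68549777,  0.02702639]), 'gripper_force': 5.181079655885696, 'gripper_width': 0.04294466502207421}
```

The nut pushes the tool toward -y, so I'll shift about 2 mm that way and re-check.

>>> {"method": "send_rows", "body": {"steps": [{"dp": [0, 1, 0], "roll": 0, "jaw": 40}, {"dp": [0, 2, 0], "roll": 0, "jaw": 40}, {"dp": [0, 2, 0], "roll": 0, "jaw": 40}, {"dp": [0, 2, 0], "roll": 0, "jaw": 40}]}}

```text
time_s: 10.88
tcp_pos: [0.5185, 0.0233, 0.1018]
eef_rot: [-180.0, -0.0, 12.5]
contact_force: [-3.0, 4.1, 4.7]
gripper_width: 0.0419
gripper_force: 5.0
```

>>> {"method": "send_rows", "body": {"steps": [{"dp": [0, -0.6, 0], "roll": 0, "jaw": 40}, {"dp": [0, -0.6, 0], "roll": 0, "jaw": 40}, {"dp": [0, -0.6, 0], "roll": 0, "jaw": 30}, {"dp": [0, -0.6, 0], "roll": 0, "jaw": 30}], "newtons": 20}}

```text
time_s: 11.38
tcp_pos: [0.5184, 0.0234, 0.1018]
eef_rot: [-180.0, -0.0, 12.5]
contact_force: [-2.1, 2.3, 5.8]
gripper_width: 0.0415
gripper_force: 20.0
```

>>> {"method": "send_rows", "body": {"steps": [{"dp": [0, 0, 0.2], "roll": 0.15, "jaw": 30}, {"dp": [0, 0, 0.4], "roll": 0.3, "jaw": 30}, {"dp": [0, 0, 0.6], "roll": 0.45, "jaw": 30}, {"dp": [0, 0, 0.8], "roll": 0.6, "jaw": 30}, {"dp": [0, 0, 1.0], "roll": 0.75, "jaw": 30}]}}

```text
time_s: 12.0
tcp_pos: [0.5183, 0.0229, 0.1008]
eef_rot: [180.0, -0.0, -30.8]
contact_force: [-2.4, 0.4, 5.5]
gripper_width: 0.0417
gripper_force: 20.0
```

```bash
python3 - <<'E'
from h import *
s=r.get_state(); print(s["joints"],s["contact_force"],s["moment"],s["joint_torque"])
c=r.capture("scene"); 
cv2.imwrite("pics/s5.png",cv2.convertScaleAbs(cv2.resize(c["image"][120:260,290:450],None,fx=4,fy=4,interpolation=cv2.INTER_CUBIC),alpha=1.8))
E
```

```text
[ 2.42472405e+01  1.39139339e+01 -2.93923836e+01  3.33814939e-02
 -4.67028055e+01  3.49270687e+01] [-2.36159309  0.36325105  5.45008307] [-0.14058651  0.94692715  0.05709882] [ 1.54883269e-02 -3.97898984e+01  2.20195127e+01  4.92440745e+00
  7.90310875e-01  1.93681151e+00]
```

View pics/s5.png

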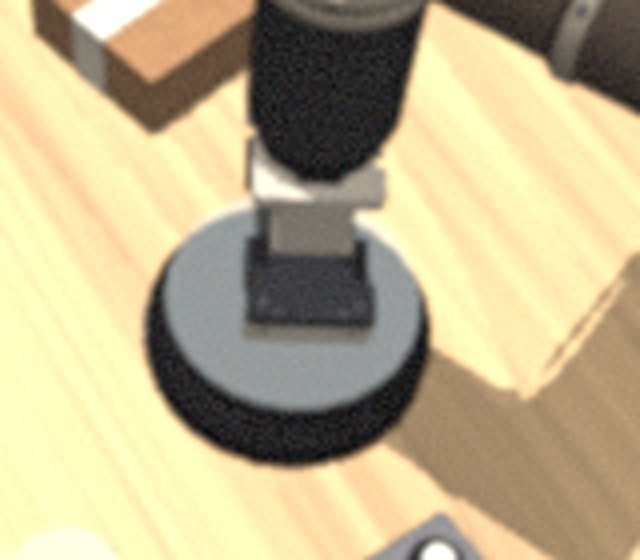

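The gripper is on the nut head and the torque is 0.057 N m, matching the thread friction, so the nut is turning. Continuing.

>>> {"method": "send_rows", "body": {"steps": [{"dp": [0, 0, 0.2], "roll": 0.15, "jaw": 30}, {"dp": [0, 0, 0.4], "roll": 0.3, "jaw": 30}, {"dp": [0, 0, 0.6], "roll": 0.45, "jaw": 30}, {"dp": [0, 0, 0.8], "roll": 0.6, "jaw": 30}, {"dp": [0, 0, 0.9], "roll": 0.7, "jaw": 30}]}}

```text
time_s: 12.68
tcp_pos: [0.518, 0.0227, 0.0999]
eef_rot: [180.0, -0.0, -70.9]
contact_force: [-2.6, -1.1, 6.3]
gripper_width: 0.0412
gripper_force: 20.0
```

```bash
cat > st.py <<'E'
from h import *
s=r.get_state(); print("J6",s["joints"][5],"yaw",s["eef_rot"][2],"F",s["contact_force"].round(2),"M",s["moment"].round(3),"z",s["tcp_pos"][2],"t6",s["joint_torque"][5],s["gripper_force"])
E
python3 st.py
```

```text
J6 -5.126196480603888 yaw -70.8582481146484 F [-2.6  -1.13  6.27] M [-0.299  1.23   0.026] z 0.09988903233533356 t6 0.9458177536725998 19.998040795326233
```

>>> {"method": "send_rows", "body": {"steps": [{"dp": [0, 0, 0.1], "roll": 0.08, "jaw": 30}, {"dp": [0, 0, 0.2], "roll": 0.16, "jaw": 30}, {"dp": [0, 0, 0.3], "roll": 0.24, "jaw": 30}, {"dp": [0, 0, 0.4], "roll": 0.32, "jaw": 30}, {"dp": [0, 0, 0.5], "roll": 0.4, "jaw": 30}]}}

```text
time_s: 13.3
tcp_pos: [0.5178, 0.0226, 0.0994]
eef_rot: [179.9, -0.1, -93.7]
contact_force: [-3.9, -1.1, 8.3]
gripper_width: 0.0416
gripper_force: 20.0
```

```bash
python3 st.py
```

```text
J6 -27.96725372835746 yaw -93.7041290013546 F [-3.89 -1.05  8.3 ] M [-0.139  1.554  0.027] z 0.09938592896649354 t6 1.0148771479725838 19.998683631420135
```

>>> {"method": "send_rows", "body": {"steps": [{"dp": [0, 0, 0.1], "roll": 0.08, "jaw": 30}, {"dp": [0, 0, 0.2], "roll": 0.16, "jaw": 30}, {"dp": [0, 0, 0.3], "roll": 0.24, "jaw": 30}, {"dp": [0, 0, 0.4], "roll": 0.32, "jaw": 30}, {"dp": [0, 0, 0.5], "roll": 0.4, "jaw": 30}]}}

```text
time_s: 13.92
tcp_pos: [0.5175, 0.0227, 0.0988]
eef_rot: [179.9, -0.1, -116.6]
contact_force: [-4.8, -0.9, 8.0]
gripper_width: 0.0414
gripper_force: 20.0
```

```bash
python3 st.py
```

```text
J6 -50.882238194136676 yaw -116.6258225594614 F [-4.8  -0.92  8.04] M [0.187 1.904 0.016] z 0.0988240014643383 t6 1.0154244303703308 19.998779296875
```

>>> {"method": "send_rows", "body": {"steps": [{"dp": [0.3, 0.6, 0], "roll": 0.08, "jaw": 30}, {"dp": [0.3, 0.6, 0], "roll": 0.16, "jaw": 30}, {"dp": [0.3, 0.6, 0.1], "roll": 0.24, "jaw": 30}, {"dp": [0.3, 0.6, 0.2], "roll": 0.32, "jaw": 30}, {"dp": [0.3, 0.6, 0.3], "roll": 0.4, "jaw": 30}]}}

```text
time_s: 14.55
tcp_pos: [0.5173, 0.0229, 0.0984]
eef_rot: [180.0, -0.0, -139.5]
contact_force: [-3.5, 0.9, 5.0]
gripper_width: 0.0419
gripper_force: 20.0
```

```bash
python3 st.py
```

```text
J6 -73.83331613412291 yaw -139.54067012784188 F [-3.49  0.89  5.02] M [0.179 1.08  0.102] z 0.09842329948496281 t6 1.0133186727762222 19.99842882156372
```

>>> {"method": "send_rows", "body": {"steps": [{"dp": [0, 0, 0.1], "roll": 0.08, "jaw": 30}, {"dp": [0, 0, 0.2], "roll": 0.16, "jaw": 30}, {"dp": [0, 0, 0.3], "roll": 0.24, "jaw": 30}, {"dp": [0, 0, 0.4], "roll": 0.32, "jaw": 30}, {"dp": [0, 0, 0.5], "roll": 0.4, "jaw": 30}]}}

```text
time_s: 15.18
tcp_pos: [0.5174, 0.0231, 0.098]
eef_rot: [-180.0, -0.0, -162.4]
contact_force: [-3.2, 2.5, 6.0]
gripper_width: 0.0417
gripper_force: 20.0
```

```bash
python3 st.py
```

```text
J6 -96.71414445668466 yaw -162.40617880778578 F [-3.24  2.46  5.98] M [0.714 0.9   0.678] z 0.09795747717398945 t6 0.3207677789032459 19.998246431350708
```

The moment jumped to 0.68 N m, so the stop has been reached. I'll nudge a little further to confirm.

>>> {"method": "send_rows", "body": {"steps": [{"dp": [0, 0, 0], "roll": 0.04, "jaw": 30}, {"dp": [0, 0, 0], "roll": 0.08, "jaw": 30}, {"dp": [0, 0, 0], "roll": 0.08, "jaw": 30}]}}

```text
time_s: 15.55
tcp_pos: [0.5179, 0.0233, 0.098]
eef_rot: [-180.0, 0.0, -166.8]
contact_force: [-0.6, 1.4, 3.3]
gripper_width: 0.0415
gripper_force: 20.0
```

```bash
python3 st.py
```

```text
J6 -101.14369786280292 yaw -166.82326061637744 F [-0.64  1.41  3.33] M [0.485 0.315 0.564] z 0.09800355605051421 t6 -0.8820516429841518 20.000562965869904
```

Saturated, so the fingers slip at the stop. Now I'll unwind in small steps to find where the torque vanishes.

>>> {"method": "send_rows", "body": {"steps": [{"dp": [0, 0, 0], "roll": -0.02, "jaw": 30}, {"dp": [0, 0, 0], "roll": -0.02, "jaw": 30}]}}

```text
time_s: 15.8
tcp_pos: [0.5179, 0.0233, 0.098]
eef_rot: [180.0, 0.0, -165.7]
contact_force: [-1.1, 0.6, 3.8]
gripper_width: 0.0415
gripper_force: 20.0
```

```bash
python3 st.py
```

```text
J6 -99.99436125483274 yaw -165.7022062971354 F [-1.05  0.61  3.81] M [0.379 0.171 0.227] z 0.09796482581981437 t6 -0.04611717537045479 20.000279545783997
```

>>> {"method": "send_rows", "body": {"steps": [{"dp": [0, 0, 0], "roll": -0.02, "jaw": 30}, {"dp": [0, 0, 0], "roll": -0.02, "jaw": 30}]}}

```text
time_s: 16.05
tcp_pos: [0.5179, 0.0233, 0.098]
eef_rot: [180.0, 0.0, -164.6]
contact_force: [0.3, 1.2, 4.8]
gripper_width: 0.0416
gripper_force: 20.0
```

```bash
python3 st.py
```

```text
J6 -98.87407007394852 yaw -164.58116339129782 F [0.33 1.19 4.75] M [0.434 0.011 0.025] z 0.09799187473210443 t6 0.1477809576317668 20.000326931476593
```

>>> {"method": "send_rows", "body": {"steps": [{"dp": [0, 0, 0], "roll": -0.03, "jaw": 30}, {"dp": [0, 0, 0], "roll": -0.03, "jaw": 30}]}}

```text
time_s: 16.3
tcp_pos: [0.5178, 0.0233, 0.098]
eef_rot: [-180.0, 0.0, -162.8]
contact_force: [0.0, 1.2, 5.3]
gripper_width: 0.0415
gripper_force: 20.0
```

```bash
python3 st.py
```

```text
J6 -97.12107476432003 yaw -162.82460786035088 F [0.04 1.24 5.28] M [ 0.445  0.002 -0.02 ] z 0.0980070124124306 t6 0.16398933716118336 20.00034213066101
```

Zero torque at yaw about -164.7, so a quarter turn back is yaw -74.7. The tool is at -162.8, leaving 1.54 rad.

>>> {"method": "send_rows", "body": {"steps": [{"dp": [0, 0, -0.2], "roll": -0.15, "jaw": 30}, {"dp": [0, 0, -0.4], "roll": -0.3, "jaw": 30}, {"dp": [0, 0, -0.6], "roll": -0.45, "jaw": 30}, {"dp": [0, 0, -0.8], "roll": -0.6, "jaw": 30}, {"dp": [0, 0, -1.0], "roll": -0.75, "jaw": 30}]}}

```text
time_s: 16.92
tcp_pos: [0.5178, 0.0234, 0.099]
eef_rot: [-180.0, 0.0, -119.6]
contact_force: [-0.1, 1.7, 5.1]
gripper_width: 0.0414
gripper_force: 20.0
```

```bash
python3 st.py
```

```text
J6 -53.894262196182794 yaw -119.60285409228075 F [-0.09  1.66  5.14] M [ 0.682  0.196 -0.018] z 0.09900044987525783 t6 -1.9184819608926773 19.99772697687149
```

>>> {"method": "send_rows", "body": {"steps": [{"dp": [0, 0, -0.2], "roll": -0.16, "jaw": 30}, {"dp": [0, 0, -0.4], "roll": -0.32, "jaw": 30}, {"dp": [0, 0, -0.6], "roll": -0.48, "jaw": 30}, {"dp": [0, 0, -0.8], "roll": -0.64, "jaw": 30}, {"dp": [0, 0, -1.0], "roll": -0.77, "jaw": 30}]}}

```text
time_s: 17.55
tcp_pos: [0.5177, 0.0234, 0.1]
eef_rot: [-180.0, 0.0, -75.5]
contact_force: [-1.1, 1.7, 5.3]
gripper_width: 0.0417
gripper_force: 20.0
```

>>> {"method": "send_rows", "body": {"steps": [{"dp": [0, 0, 0], "roll": 0, "jaw": 30}, {"dp": [0, 0, 0], "roll": 0, "jaw": 30}]}}

```text
time_s: 17.8
tcp_pos: [0.5177, 0.0234, 0.1]
eef_rot: [-180.0, 0.0, -75.8]
contact_force: [-1.3, 1.9, 5.4]
gripper_width: 0.0415
gripper_force: 20.0
```

```bash
python3 st.py
```

```text
J6 -10.049335041296478 yaw -75.75275001162186 F [-1.29  1.94  5.45] M [0.703 0.417 0.063] z 0.09995374868731932 t6 -0.011652284301817417 20.000525414943695
```

>>> {"method": "send_rows", "body": {"steps": [{"dp": [0, 0, 0], "roll": -0.02, "jaw": 30}, {"dp": [0, 0, 0], "roll": -0.02, "jaw": 30}, {"dp": [0, 0, 0], "roll": -0.02, "jaw": 30}]}}

```text
time_s: 18.18
tcp_pos: [0.5177, 0.0234, 0.1]
eef_rot: [-180.0, 0.0, -74.6]
contact_force: [-0.7, 1.5, 5.7]
gripper_width: 0.0415
gripper_force: 20.0
```

```bash
python3 st.py; python3 - <<'E'
from h import *
cv2.imwrite("pics/f.png",cv2.convertScaleAbs(r.capture("scene")["image"],alpha=1.5))
E
```

```text
J6 -8.907152645069788 yaw -74.61428706299857 F [-0.71  1.47  5.7 ] M [0.729 0.431 0.024] z 0.09998911782100085 t6 -0.0025083039508899674 20.000553131103516
```

View pics/f.png

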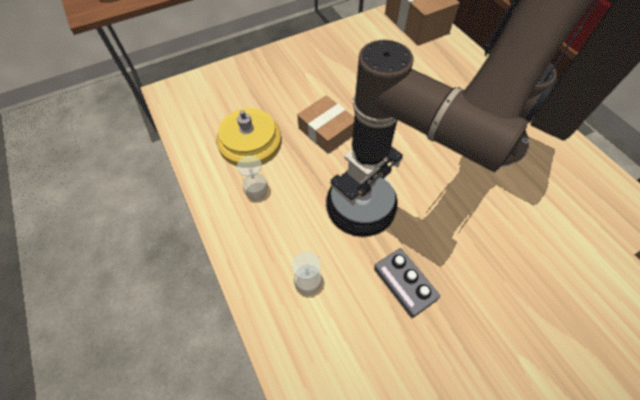

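The nut is gripped at (362,195), and the carton (327,122) and glasses (255,178) and (307,273) are unmoved. Handing in.

```bash
python3 -c "
from plant import r
print(r.close_job())"
```

```text
the job is handed in; nothing more can be done
None
```

I pressed the keys fully in the order middle, left, right, then screwed the nut to its stop, backed it off about 90° and handed the job in with the nut still gripped at 20 N; the carton and glasses look unmoved in the final picture, and the hand-in gave no verdict.

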